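Pack the microscope lenses in reverse order

TASK

Move the four microscope lenses from the aluminium rack into the foam pockets of the orange case in reverse order, because the case will be used from the other side of the bench: the lens at the left end of the rack goes into the pocket at the right end of the case, and so on, until the one at the right end of the rack is at the left end of the case. Press each lens upright and fully home on the floor of its pocket, and let go of it. Keep the lenses upright all the time and leave the circuit board, solder reel and flux jar where they are.

Things in the scene. Friction and masses are not known exactly. Their poses are not given: they have to be found in the camera images.
- rack: Fixed low aluminium rack, 90 mm deep (x), 292 mm wide (y): 6 mm base, 22 mm high end cheeks, four white bays in one row along its y. Origin: underside centre, on the bench; x points away from the robot, y to the left, z up. Bay centres at y = +102, +34, -34, -102 mm.
- bay_red: Fixed white plate on the rack, 82 x 62 x 10 mm, with a red tag (13 x 54 mm, 2 mm high) on its robot-side edge; the red-capped lens starts on it. Never moves, so it records that lens's starting place in the row. Origin: underside centre, 6 mm above the bench; axes as the rack's. The lens's foot is 10 mm above the origin, at x = +6, y = 0 mm (within 4).
- bay_yellow: Fixed white plate on the rack, 82 x 62 x 10 mm, with a yellow tag (13 x 54 mm, 2 mm high) on its robot-side edge; the yellow-capped lens starts on it. Never moves, so it records that lens's starting place in the row. Origin: underside centre, 6 mm above the bench; axes as the rack's. The lens's foot is 10 mm above the origin, at x = +6, y = 0 mm (within 4).
- bay_green: Fixed white plate on the rack, 82 x 62 x 10 mm, with a green tag (13 x 54 mm, 2 mm high) on its robot-side edge; the green-capped lens starts on it. Never moves, so it records that lens's starting place in the row. Origin: underside centre, 6 mm above the bench; axes as the rack's. The lens's foot is 10 mm above the origin, at x = +6, y = 0 mm (within 4).
- bay_blue: Fixed white plate on the rack, 82 x 62 x 10 mm, with a blue tag (13 x 54 mm, 2 mm high) on its robot-side edge; the blue-capped lens starts on it. Never moves, so it records that lens's starting place in the row. Origin: underside centre, 6 mm above the bench; axes as the rack's. The lens's foot is 10 mm above the origin, at x = +6, y = 0 mm (within 4).
- case: Fixed orange case, no lid, 116 (x) x 310 (y) mm, dark foam top at z 30, handle at its -y end. Origin: underside centre, on the bench; x away from the robot, y left. Pockets at x 0, y +102, +34, -34, -102 mm; yellow floors at z 10. Each 42 mm wide in x; in y two springy lips slope in from 48 to 30 mm apart, so a lens stays proud until pushed down with 5 to 20 N, then stays home.
- lens_red: Loose upright microscope lens, 60 mm tall, 0.1-0.2 kg: aluminium barrel 34 mm diameter from 5 to 50 mm above the foot, foot tapering to 28 mm, red ring, red cap 31 mm diameter on top. Origin: foot centre; z up. Grip it with the fingers closing across the row and the TCP about 46 mm above the foot, so the fingertips stay above the foam when it is home.
- lens_yellow: Loose upright microscope lens, 60 mm tall, 0.1-0.2 kg: aluminium barrel 34 mm diameter from 5 to 50 mm above the foot, foot tapering to 28 mm, yellow ring, yellow cap 31 mm diameter on top. Origin: foot centre; z up. Grip it with the fingers closing across the row and the TCP about 46 mm above the foot, so the fingertips stay above the foam when it is home.
- lens_green: Loose upright microscope lens, 60 mm tall, 0.1-0.2 kg: aluminium barrel 34 mm diameter from 5 to 50 mm above the foot, foot tapering to 28 mm, green ring, green cap 31 mm diameter on top. Origin: foot centre; z up. Grip it with the fingers closing across the row and the TCP about 46 mm above the foot, so the fingertips stay above the foam when it is home.
- lens_blue: Loose upright microscope lens, 60 mm tall, 0.1-0.2 kg: aluminium barrel 34 mm diameter from 5 to 50 mm above the foot, foot tapering to 28 mm, blue ring, blue cap 31 mm diameter on top. Origin: foot centre; z up. Grip it with the fingers closing across the row and the TCP about 46 mm above the foot, so the fingertips stay above the foam when it is home.
- board: Bystander: green circuit board, 130 x 100 mm, 16 mm high with its parts, lying loose to the right of the work. Origin: underside centre.
- reel: Bystander: reel of solder lying flat, 56 mm diameter, 32 mm high, to the left. Origin: underside centre.
- jar: Bystander: amber flux jar, 52 mm diameter, 50 mm high, to the left. Origin: underside centre.
Things that resemble listed ones, but are neither listed nor needed, are in the scene too. Leave any turquoise look-alike of the lens_red alone.

How it is judged:
By the outcome, as a careful person would: the job done as asked, in the order asked, and still so for the second after the job is handed in, with the robot touching nothing.
It also fails if it takes over 99 s, if anything falls off the work surface, if the arm or the gripper's body presses on something with over 40 N, if the wrist force passes 120 N, or if a joint passes its speed limit or range.

ROBOT

A 6-joint arm with a two-finger parallel gripper is mounted at the origin on the work surface. World frame = base frame: x ahead of the robot, y to its left, z up, the work surface at z = 0. Lengths are in mm, angles in rad, forces in N, time in s.
With the tool pointing down it reaches from about 400 to 925 mm from the base axis. Payload 12.5 kg.
Tool frame: the origin (TCP) lies between the finger pads, 19 mm behind the fingertips; this is the grasp point; z points along the fingers, y is the line along which they close (so a half turn about z gives the same grasp; the last joint's range is limited). The gripper opens to 95 mm and grips with 3 to 60 N. Pads are 20 mm wide; open, the fingers measure 119 mm over their backs; the gripper's body (75 mm by 180 mm) begins 59 mm behind the grasp point.
Start: joints at [1.22, 0.491, 1.559, -0, 1.092, -0.106], TCP at [151.458, 606.387, 233.461] pointing down, gripper open.
Joint ranges: [-3.1, 3.1], [-0.84, 2.19], [0.05, 2.79], [-1.13, 4.28], [0.06, 2.93], [-2.69, 2.69]. Speed limits (rad/s): [2.22, 2.22, 2.79, 3.14, 3.14, 3.14].

INTERFACE

Orientations are given as [roll, pitch, yaw] about the fixed x, y, z axes, in that order (R = Rz(yaw) Ry(pitch) Rx(roll)).
In Python, from cell import * gives the robot as it stands.
- The arm moves only by the tool arm_command, never from a script. Its argument "rows" is a list that holds one entry, the list of rows, each a list of 7 numbers: the shift along the tool's x, y, z normalised to -1 to 1, where 1 is 0.15 m, then the turn, a rotation vector about the tool's x, y, z normalised to -1 to 1, where 1 is 360 degrees, then the opening, from -1 (shut) to 1 (fully open). A call has 1 to 10 rows; each row is the pose to reach, as a shift and turn from the pose commanded when the call began, along the tool's axes at that moment, turning the shorter way round; what a row does not reach only later rows make up. A row lasts 1/12 s, in which the tool goes at most 41.7 mm and 7.16 degrees, less where a joint would pass 70% of its speed; a pose out of reach is approached as far as the arm can. A call with a number of a shift or a turn outside -1 to 1 is refused whole. A call with a gripper value outside its range is refused whole. The fingers move at their own pace and stop on an object; the grip force is fixed at half the most. Time passes only in rows, so rows that repeat a pose let the fingers close. It gives the time, the measured TCP pose, the force, the opening and the grip force at its end, in the units of the state.
- state(): the state, without advancing time (a new reading comes with each control period).
- read_camera(name): name is "scene" or "side" or "wrist"; returns (picture, depth): 420x560x3 uint8, red, green, blue; 420x560 float32, mm along the optical axis (not along the pixel's ray), 0 where there is no reading.
- get_calibration(name): a dict with "camera_matrix" (3x3 intrinsics, pixels), "position" and "orientation" of the camera in the world; the wrist camera has in their place "hand_eye" (4x4, takes a point from camera to tool coordinates, whose origin is the TCP and whose axes are the flange's). Camera axes: x right, y up, looking along -z (the intrinsics and any distortion apply to the point x, -y, -z); pixel columns grow to the right and rows downward; lengths in mm; the calibration is good to about 2 mm. A picture is of the moment at which its call begins: read the wrist's pose just before it. get_calibration takes no time and is no camera call.
- job_done(): hands the job in; it is judged then, once.
The state is a dict: "t": time; "joints": joint angles; "qvel": joint speeds; "tau": joint torques, N m; "eef_pos": TCP position; "tcp_rot": TCP orientation; "ft_force": force on the tool from outside, world axes, zero at the start; "moment": the same for the moment, N m; "opening": opening from 0.0 (shut) to 1.0 (fully open); "grip_force": force on a finger pad.
Only numpy, scipy, OpenCV 4.12 (cv2) and the standard library are available. Lean on these libraries where they do the work, as an engineer would, in place of code of your own. Each camera call takes 0.05 s, during which the arm holds its last target. There are 200 camera calls.

## Working session

There is one attempt and no reset: what is moved stays moved. The work goes in short steps, Python scripts to look and compute and a tool call to move; the robot and the scene stay as the last step left them, time stands still between calls to the robot, and variables do not carry over. Pictures are saved under pics/ and viewed, at most 14 in all, crops included, and the job is handed in when it is done.

Besides the shell and the picture viewer there is one more tool, called after "Call:" by a JSON object that holds its "method" and its "body", one argument or row to a line. arm_command: Moves the arm, as the interface text tells. Its arguments: {"type":"object","properties":{"rows":{"type":"array","items":{"type":"array","items":{"type":"array","items":{"type":"number","minimum":-1,"maximum":1}}}}},"required":["rows"]}

```bash
mkdir -p pics; cat > h.py <<'E'
from cell import *
import numpy as np, cv2
from scipy.spatial.transform import Rotation as R
def shot(n,f):
    s=state(); p,d=read_camera(n); cv2.imwrite('pics/'+f,p[:,:,::-1]); np.savez('pics/'+n,p=p,d=d); return s,p,d
def pts(n,d,s=None):
    c=get_calibration(n);K=np.array(c['camera_matrix'])
    v,u=np.mgrid[:d.shape[0],:d.shape[1]]
    P=np.stack([(u-K[0,2])/K[0,0]*d,-(v-K[1,2])/K[1,1]*d,-d],-1)
    if n=='wrist':
        H=np.array(c['hand_eye']);P=P@H[:3,:3].T+H[:3,3]
        M=R.from_euler('xyz',s['tcp_rot']).as_matrix();return P@M.T+np.array(s['eef_pos'])
    o=np.array(c['orientation']);M=o if o.shape==(3,3) else R.from_euler('xyz',o).as_matrix()
    return P@M.T+np.array(c['position'])
E
python3 - <<'E'
from h import *
for n in('scene','side'): shot(n,n+'1.png'); print(get_calibration(n))
print(get_calibration('wrist'));print(state())
E
```

```text
{'camera_matrix': array([[428.71098322,   0.        , 282.85612948],
       [  0.        , 428.71098322, 209.02224893],
       [  0.        ,   0.        ,   1.        ]]), 'position': array([1315.92338037,  239.81423935,  664.81037338]), 'orientation': array([0.87785056, 0.02089066, 1.90320453])}
{'camera_matrix': array([[523.86422588,   0.        , 277.85896219],
       [  0.        , 523.86422588, 211.312053  ],
       [  0.        ,   0.        ,   1.        ]]), 'position': array([ -65.2755463 , -823.50163365, 1022.82621956]), 'orientation': array([ 0.81297048,  0.00413289, -0.65193229])}
{'camera_matrix': array([[358.33085163,   0.        , 284.58145272],
       [  0.        , 358.33085163, 202.28428718],
       [  0.        ,   0.        ,   1.        ]]), 'hand_eye': array([[ 1.18360020e-04,  9.65835698e-01,  2.59155148e-01,
         7.22232549e+01],
       [ 9.99999855e-01, -2.50250718e-04,  4.75935263e-04,
         6.25103541e-02],
       [ 5.24529028e-04,  2.59155054e-01, -9.65835588e-01,
        -1.50330849e+02],
       [ 0.00000000e+00,  0.00000000e+00,  0.00000000e+00,
         1.00000000e+00]])}
{'t': 0.1, 'joints': array([ 1.22038146e+00,  4.91471959e-01,  1.55935052e+00,  1.17084693e-05,
        1.09169496e+00, -1.05605675e-01]), 'qvel': array([ 5.20083370e-04, -2.29064646e-03, -2.54048971e-03, -7.21099272e-04,
        7.54520434e-04, -7.10327290e-05]), 'tau': array([ 3.30599461e-03, -6.13622403e+01, -2.58602840e+01,  6.94146962e-02,
        4.70603071e-02, -6.92888852e-05]), 'eef_pos': array([151.39957601, 606.20243114, 232.95023268]), 'tcp_rot': array([-3.14067411e+00, -1.07808789e-04,  2.89677801e+00]), 'ft_force': array([ 0.08793514,  0.48952513, -0.41397455]), 'moment': array([-0.02113125,  0.00930669, -0.01001425]), 'grip_force': 0.0, 'opening': 0.9978608516336348}
```

View pics/scene1.png

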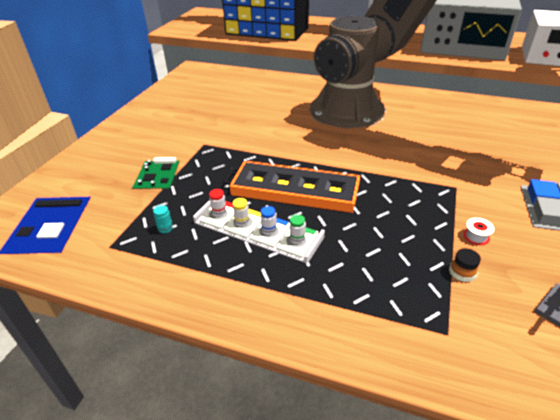

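View pics/side1.png

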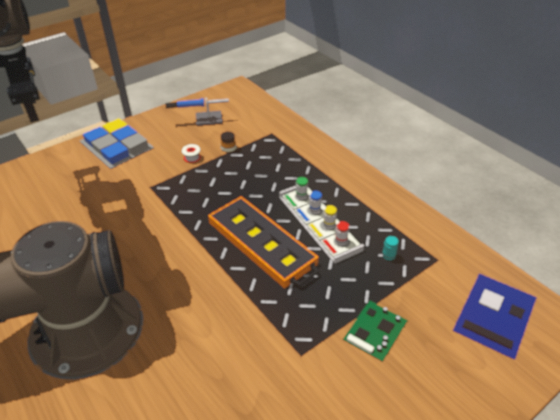

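Scene and side views: the rack lies beyond the case. Side view caps: green (302,184), blue (316,197), yellow (330,211), red (343,228), so left to right the row is green, blue, yellow, red. The pocket floors run from (239,219) to (288,261). The turquoise decoy is at (391,247).

```bash
cat > m.py <<'E'
from h import *
def blobs(n,p,P,zmin,zmax,lim=None):
    h=cv2.cvtColor(p,cv2.COLOR_RGB2HSV).astype(int);H,S,V=h[...,0],h[...,1],h[...,2]
    sat=(S>140)&(V>70)
    C={'red':sat&((H<5)|(H>174)),'yellow':sat&(H>22)&(H<36),'green':sat&(H>45)&(H<75),'blue':sat&(H>100)&(H<128),'orange':sat&(H>=6)&(H<20)}
    for c,m in C.items():
        m=m&(P[...,2]>zmin)&(P[...,2]<zmax)
        if lim: m&=(P[...,0]>lim[0])&(P[...,0]<lim[1])&(P[...,1]>lim[2])&(P[...,1]<lim[3])
        k,l,st,ce=cv2.connectedComponentsWithStats(m.astype(np.uint8))
        for i in range(1,k):
            if st[i,4]>=15:
                q=P[l==i]; print(n,c,st[i,4],ce[i].round(1),np.median(q,0).round(1),(q.max(0)-q.min(0)).round(0))
E
python3 - <<'E'
from m import *
for n in('scene','side'):
    z=np.load(f'pics/{n}.npz');P=pts(n,z['d'])
    blobs(n,z['p'],P,5,100,(300,900,-400,400))
E
```

```text
scene red 110 [215.7 194.3] [ 644.3 -166.    74.5] [30. 32. 13.]
scene red 20 [228.8 204.3] [ 606.5 -158.2   16.9] [62. 49. 49.]
scene yellow 47 [257.4 178.4] [ 475.9 -136.     9.2] [45. 35. 24.]
scene yellow 52 [283.  181.6] [468.2 -66.6   9.2] [28. 35. 17.]
scene yellow 52 [308.9 185.4] [463.2   2.    9.1] [45. 33. 23.]
scene yellow 55 [335.2 188.8] [456.8  69.8   8.9] [46. 31. 24.]
scene yellow 114 [239.2 203.6] [ 659.5 -100.4   74.7] [33. 31. 10.]
scene yellow 33 [254.5 212.6] [616.2 -86.2  17.3] [64. 55. 54.]
scene yellow 18 [241.2 219.2] [671.1 -95.2  39.3] [16. 20.  7.]
scene green 115 [296.8 220.4] [674.3  36.4  74.9] [32. 29.  8.]
scene green 26 [309.5 230.5] [634.6  53.1  16.9] [12. 19.  4.]
scene blue 117 [267.3 211.6] [666.2 -32.6  74.9] [32. 29.  8.]
scene blue 30 [281.5 221.4] [625.6 -16.   16.8] [12. 26.  5.]
scene orange 1519 [292.4 193.2] [534.2 -22.5  23.9] [143. 327.  28.]
scene orange 211 [462.9 269.2] [664.2 374.2  25.1] [36. 45. 32.]
side red 80 [342.4 226. ] [ 636.8 -169.1   75.2] [32. 30.  9.]
side red 33 [329.3 245.9] [ 603.  -162.    17.3] [13. 45.  9.]
side yellow 78 [330.2 210. ] [ 652.3 -105.6   75.2] [28. 28. 10.]
side yellow 81 [238.1 218.3] [474.9  75.    9.7] [41. 47. 26.]
side yellow 30 [315.8 230.1] [613.1 -97.7  16.3] [11. 47. 11.]
side yellow 87 [253.6 231.5] [480.3   6.9   9.6] [45. 45. 24.]
side yellow 98 [270.5 245.2] [486.4 -62.1  10.1] [44. 44. 24.]
side yellow 106 [288.  259.7] [ 491.7 -129.2    9.5] [44. 43. 24.]
side green 48 [301.8 180.6] [668.5  34.1  74.8] [29. 30. 10.]
side blue 57 [315.8 194.8] [661.3 -35.7  74.6] [31. 28.  9.]
side blue 15 [302.5 214.4] [623.9 -24.9  17. ] [ 8. 40.  8.]
side orange 89 [227.3 143. ] [629.9 364.   25.7] [48. 41. 36.]
side orange 1239 [262.2 248.9] [429.8 -81.   26.4] [153. 323.  31.]
```

Call:
{"method": "arm_command", "body": {
  "rows": [
    [[-1,-1,-0.15,0,0,0,0.2],[-1,-1,-0.15,0,0,0,0.2],[-1,-1,-0.15,0,0,0,0.2],[-1,-1,-0.15,0,0,0,0.2],[-1,-1,-0.15,0,0,0,0.2],[-1,-1,-0.15,0,0,0,0.2],[-1,-1,-0.15,0,0,0,0.2]]
  ]
}}

```text
t: 0.68
eef_pos: [261.7, 423.1, 256.4]
tcp_rot: [3.141, 0.0, 2.894]
ft_force: [1.2, 0.3, -0.1]
opening: 0.61
grip_force: 0.0
```

Call:
{"method": "arm_command", "body": {
  "rows": [
    [[-1,-1,-0.15,0,0,0,0.2],[-1,-1,-0.15,0,0,0,0.2],[-1,-1,-0.15,0,0,0,0.2],[-1,-1,-0.15,0,0,0,0.2],[-1,-1,-0.15,0,0,0,0.2],[-1,-1,-0.15,0,0,0,0.2],[-1,-1,-0.15,0,0,0,0.2]]
  ]
}}

```text
t: 1.27
eef_pos: [370.8, 242.1, 278.4]
tcp_rot: [3.141, 0.0, 2.894]
ft_force: [-1.3, -0.1, -0.6]
opening: 0.601
grip_force: 0.0
```

Call:
{"method": "arm_command", "body": {
  "rows": [
    [[-1,-1,-0.15,0,0,0,0.2],[-1,-1,-0.15,0,0,0,0.2],[-1,-1,-0.15,0,0,0,0.2],[-1,-1,-0.15,0,0,0,0.2],[-1,-1,-0.15,0,0,0,0.2],[-1,-1,-0.15,0,0,0,0.2],[-1,-1,-0.15,0,0,0,0.2]]
  ]
}}

```text
t: 1.85
eef_pos: [480.0, 61.0, 300.3]
tcp_rot: [3.141, -0.001, 2.895]
ft_force: [0.2, -0.3, -0.2]
opening: 0.599
grip_force: 0.0
```

Call:
{"method": "arm_command", "body": {
  "rows": [
    [[-0.6,-0.6,0,0,0,-0.015,0.2],[-0.6,-0.6,0,0,0,-0.015,0.2],[-0.6,-0.6,0,0,0,-0.015,0.2],[-0.6,-0.6,0,0,0,-0.015,0.2],[-0.6,-0.6,0,0,0,-0.015,0.2],[-0.6,-0.6,0,0,0,-0.015,0.2],[-0.6,-0.6,0,0,0,-0.015,0.2]]
  ]
}}

```text
t: 2.43
eef_pos: [543.9, -46.0, 300.8]
tcp_rot: [3.141, -0.001, 2.993]
ft_force: [0.2, -0.5, -0.6]
opening: 0.601
grip_force: 0.0
```

```bash
python3 - <<'E'
from m import *
s,p,d=shot('wrist','w1.png');P=pts('wrist',d,s)
blobs('wrist',p,P,5,100)
E
```

```text
wrist red 373 [202. 226.] [ 602.8 -161.6   17.2] [20. 53.  5.]
wrist red 18 [199.6 246.9] [ 622.5 -163.    38. ] [ 3. 15.  5.]
wrist red 105 [186.6 265.1] [ 628.6 -172.    74.9] [16. 18.  9.]
wrist yellow 888 [375.1  90. ] [469.7  72.9   9. ] [44. 34. 15.]
wrist yellow 919 [317.8 103.5] [475.1   4.2   9.1] [44. 33. 15.]
wrist yellow 879 [262. 117.] [480.7 -64.1   9.2] [44. 33. 14.]
wrist yellow 804 [206.8 130.3] [ 486.2 -132.8    9.2] [44. 32. 15.]
wrist yellow 360 [255.1 226. ] [612.8 -94.1  17. ] [18. 52.  5.]
wrist yellow 520 [250.7 274.9] [ 652.  -101.5   75. ] [29. 29. 10.]
wrist green 318 [361.3 225.7] [632.4  40.   17.1] [17. 51.  4.]
wrist green 22 [379.4 264.2] [661.   45.9  75.1] [11.  8.  5.]
wrist blue 365 [308.1 226. ] [622.8 -27.5  17.1] [18. 52.  5.]
wrist blue 17 [303.6 250.1] [645.4 -38.2  37.7] [ 5. 16.  5.]
wrist blue 533 [310.6 273.5] [660.  -33.4  75. ] [31. 29.  8.]
wrist orange 1325 [264.4 120. ] [504.7 -77.8  29. ] [136. 317.  17.]
wrist orange 106 [390.7 138.7] [526.7  81.9  28.9] [ 9. 94.  4.]
wrist orange 27 [160.4 138.8] [ 487.4 -183.9   29.2] [22.  3.  3.]
```

View pics/w1.png

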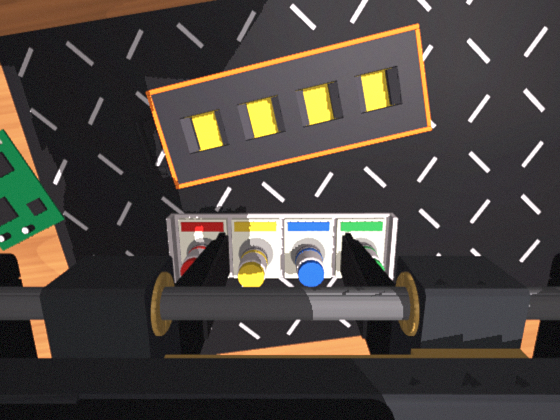

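Wrist view (top is the robot side, left is -y): the pocket floors are at (207,130) to (375,90). The yellow lens (251,275) and blue lens (311,273) are clear, while red and green are partly hidden by the fingers. Heights come out about 1 mm low, which is fine.

```bash
cat >> h.py <<'E'
def go(*tg,yaw=None):
    """prints normalised shift+turn from the current pose to each target"""
    s=state();M=R.from_euler('xyz',s['tcp_rot']).as_matrix()
    q=R.from_euler('xyz',[np.pi,0,yaw if yaw is not None else s['tcp_rot'][2]])
    rv=(R.from_matrix(M).inv()*q).as_rotvec()/(2*np.pi)
    print('at',s['eef_pos'].round(1),s['tcp_rot'].round(3))
    for t in tg: print(t,(M.T@(np.array(t)-s['eef_pos'])/150).round(3),rv.round(4))
E
python3 - <<'E'
from m import *
z=np.load('pics/wrist.npz');s=state();P=pts('wrist',z['d'],s)
h=cv2.cvtColor(z['p'],cv2.COLOR_RGB2HSV).astype(int)
m=(h[...,1]>140)&(h[...,2]>70)&(h[...,0]>=6)&(h[...,0]<20)&(abs(P[...,2]-29)<3)&(P[...,1]>-195)&(P[...,1]<140)
m=cv2.morphologyEx(m.astype(np.uint8),cv2.MORPH_OPEN,np.ones((2,2)))>0
print(cv2.minAreaRect(P[m][:,:2].astype(np.float32)))
go((660,-33.4,150),(660,-33.4,62),yaw=np.pi-.146)
E
```

```text
((482.19036865234375, -28.981170654296875), (120.55531311035156, 328.3424987792969), 4.561161041259766)
at [544.  -46.2 301. ] [ 3.141 -0.     2.993]
(660, -33.4, 150) [-0.753  0.198  1.007] [ 0.0001 -0.     -0.0004]
(660, -33.4, 62) [-0.753  0.198  1.593] [ 0.0001 -0.     -0.0004]
```

Call:
{"method": "arm_command", "body": {
  "rows": [
    [[-0.753,0.198,1,0,0,0,0.2],[-0.753,0.198,1,0,0,0,0.2],[-0.753,0.198,1,0,0,0,0.2],[-0.753,0.198,1,0,0,0,0.2],[-0.753,0.198,1,0,0,0,0.2],[-0.753,0.198,1,0,0,0,0.2],[-0.753,0.198,1,0,0,0,0.2],[-0.753,0.198,1,0,0,0,0.2]]
  ]
}}

```text
t: 3.15
eef_pos: [660.2, -35.2, 152.5]
tcp_rot: [3.141, 0.001, 2.992]
ft_force: [-0.6, 0.1, 0.9]
opening: 0.6
grip_force: 0.0
```

```bash
python3 - <<'E'
from m import *
s,p,d=shot('wrist','w2.png');P=pts('wrist',d,s)
blobs('wrist',p,P,5,100)
s,p,d=shot('side','s2.png')
go((660,-33.4,62),yaw=np.pi-.146)
E
```

```text
wrist red 1077 [116.9 151.5] [ 603.5 -161.6   17.1] [20. 54.  5.]
wrist red 158 [125.7 193.7] [ 633.2 -151.5   38.6] [31. 18.  8.]
wrist red 1818 [ 87.9 214.2] [ 638.  -164.1   75. ] [30. 31. 11.]
wrist yellow 272 [118.7   3.6] [ 498.5 -135.7    9.2] [14. 33. 22.]
wrist yellow 1025 [201.9 151.2] [613.3 -94.8  17.2] [19. 54.  4.]
wrist yellow 81 [209.9 195.9] [643.8 -88.2  38.6] [24. 19.  8.]
wrist yellow 1614 [185.8 221.8] [ 652.8 -100.9   75. ] [30. 31. 11.]
wrist green 938 [372.8 150.5] [633.1  39.8  17.1] [18. 53.  4.]
wrist green 1552 [391.8 214.7] [668.4  35.5  75. ] [31. 30.  7.]
wrist blue 996 [287.4 151. ] [623.3 -27.5  17.1] [19. 53.  5.]
wrist blue 38 [293.6 185.8] [646.  -26.   39.1] [ 9. 18.  7.]
wrist blue 19 [273.7 188.8] [646.6 -41.3  39.2] [6. 9. 5.]
wrist blue 1564 [288.1 218.2] [660.4 -32.9  75. ] [30. 29.  9.]
wrist orange 5266 [211.3  39.3] [536.4 -70.   28.3] [ 55. 268.  27.]
at [660.4 -35.7 153.2] [3.141e+00 3.000e-03 2.991e+00]
(660, -33.4, 62) [0.006 0.015 0.608] [ 0.      0.0004 -0.0007]
```

View pics/w2.png

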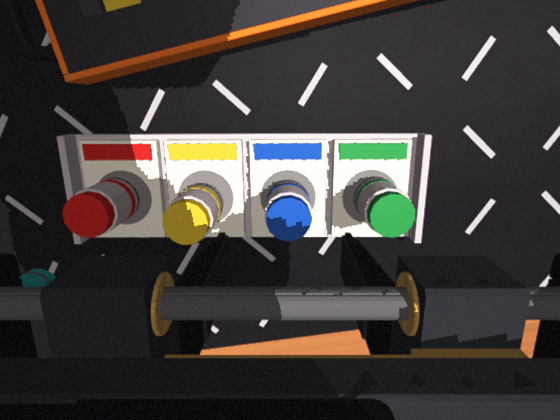

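The wrist view shows all four caps clear: red (88,214), yellow (186,222), blue (288,218), green (392,215). The blue lens is centred between the fingers.

```bash
python3 - <<'E'
from m import *
for i in range(3):
    go((660.4,-33,62),yaw=np.pi-.146); read_camera('scene')
s=state();print(s['ft_force'],s['qvel'].round(3),s['t'])
E
```

```text
at [660.4 -35.7 153.2] [3.141e+00 3.000e-03 2.991e+00]
(660.4, -33, 62) [0.004 0.018 0.608] [ 0.      0.0004 -0.0007]
at [660.4 -35.8 153.1] [3.141e+00 3.000e-03 2.991e+00]
(660.4, -33, 62) [0.005 0.019 0.607] [ 0.      0.0004 -0.0007]
at [660.5 -36.  152.8] [3.142e+00 2.000e-03 2.991e+00]
(660.4, -33, 62) [0.005 0.019 0.606] [ 0.      0.0004 -0.0007]
[-0.34749278 -1.11404407 -0.2415948 ] [-0.001  0.01  -0.002  0.001 -0.001 -0.001] 3.4
```

Call:
{"method": "arm_command", "body": {
  "rows": [
    [[0.004,0.018,0.4,0,0,0,0.2],[0.004,0.018,0.4,0,0,0,0.2],[0.004,0.018,0.605,0,0,0,0.2],[0.004,0.018,0.605,0,0,0,0.2],[0.004,0.018,0.605,0,0,0,0.2],[0.004,0.018,0.605,0,0,0,0.2]]
  ]
}}

```text
t: 3.9
eef_pos: [661.1, -33.4, 61.9]
tcp_rot: [3.142, 0.002, 2.991]
ft_force: [-0.1, 0.4, 0.3]
opening: 0.6
grip_force: 0.0
```

Call:
{"method": "arm_command", "body": {
  "rows": [
    [[0,0,0,0,0,0,-1],[0,0,0,0,0,0,-1],[0,0,0,0,0,0,-1],[0,0,0,0,0,0,-1],[0,0,0,0,0,0,-1],[0,0,0,0,0,0,-1]]
  ]
}}

```text
t: 4.4
eef_pos: [660.7, -33.2, 60.9]
tcp_rot: [3.142, 0.001, 2.991]
ft_force: [-0.8, 0.6, 7.0]
opening: 0.35
grip_force: 30.0
```

```bash
python3 - <<'E'
from m import *
go((660.4,-33,62),(660,-33,150),yaw=np.pi-.146);print(state()['opening']*95,state()['ft_force'])
E
```

```text
at [660.7 -33.2  60.9] [3.142e+00 1.000e-03 2.991e+00]
(660.4, -33, 62) [ 0.002  0.001 -0.007] [ 0.      0.0002 -0.0007]
(660, -33, 150) [ 0.004  0.001 -0.594] [ 0.      0.0002 -0.0007]
33.243587501879745 [-0.77315672  0.56248331  6.97034308]
```

Call:
{"method": "arm_command", "body": {
  "rows": [
    [[0,0,-0.25,0,0,0,-1],[0,0,-0.5,0,0,0,-1],[0,0,-0.6,0,0,0,-1],[0,0,-0.6,0,0,0,-1],[0,0,-0.6,0,0,0,-1]]
  ]
}}

```text
t: 4.82
eef_pos: [660.3, -33.2, 150.2]
tcp_rot: [3.142, 0.001, 2.991]
ft_force: [0.2, 1.1, -2.7]
opening: 0.351
grip_force: 30.0
```

```bash
python3 - <<'E'
from m import *
go((570,-49,145),(480.7,-64,140),yaw=np.pi+.08);print(state()['ft_force'])
E
```

```text
at [660.3 -33.2 150.2] [3.142e+00 1.000e-03 2.991e+00]
(570, -49, 145) [ 0.579 -0.194  0.034] [ 0.      0.0001 -0.0367]
(480.7, -64, 140) [ 1.153 -0.383  0.067] [ 0.      0.0001 -0.0367]
[ 0.20135926  1.06162318 -2.7388827 ]
```

Call:
{"method": "arm_command", "body": {
  "rows": [
    [[0.9,-0.3,0,0,0,-0.0367,-1],[0.9,-0.3,0,0,0,-0.0367,-1],[0.9,-0.3,0,0,0,-0.0367,-1],[0.9,-0.3,0,0,0,-0.0367,-1],[0.9,-0.3,0,0,0,-0.0367,-1],[0.9,-0.3,0,0,0,-0.0367,-1]]
  ]
}}

```text
t: 5.32
eef_pos: [519.4, -57.6, 149.1]
tcp_rot: [3.141, -0.002, -3.062]
ft_force: [0.9, 0.2, -1.3]
opening: 0.351
grip_force: 30.0
```

```bash
python3 - <<'E'
from m import *
s,p,d=shot('wrist','w3.png');P=pts('wrist',d,s);blobs('wrist',p,P,5,140)
go((480.7,-64,120),yaw=np.pi+.08);print(state()['ft_force'])
E
```

```text
wrist yellow 1769 [195.3 149.7] [ 486.6 -132.6    9.1] [44. 32. 23.]
wrist yellow 1890 [280.8 149.8] [481.2 -63.8   9.1] [44. 33. 23.]
wrist yellow 1756 [366.3 149.6] [475.5   5.    9.1] [43. 32. 13.]
wrist yellow 1611 [451.9 149.8] [470.2  73.9   9. ] [42. 34. 13.]
wrist yellow 25 [237.8 346.6] [645.1 -87.3  38.3] [8. 4. 5.]
wrist blue 200 [284.3 226.5] [505.  -59.3 127.2] [12. 32.  8.]
wrist blue 29 [320.8 320.8] [629.5 -16.2  17. ] [ 3. 12.  3.]
wrist orange 200 [434.5  71. ] [414.5  41.5  28.3] [ 11. 142.   4.]
wrist orange 4591 [263.2 145.5] [ 473.  -105.5   29. ] [138. 319.  10.]
at [520.4 -57.5 149.2] [ 3.141e+00 -1.000e-03 -3.062e+00]
(480.7, -64, 120) [ 0.267 -0.022  0.195] [ 0.0001 -0.0002 -0.0001]
[ 0.15698007 -0.23822412 -1.5566995 ]
```

View pics/w3.png

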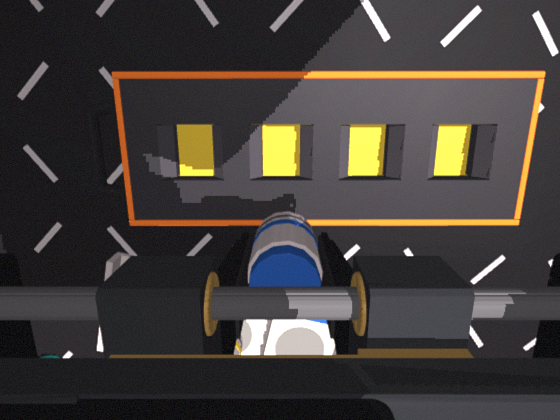

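The case is square in the wrist view and the target pocket is at (281,150). The fitted pocket centres are (486.5,-131.1), (481.1,-63.3), (475.7,4.5) and (470.2,72.3).

Call:
{"method": "arm_command", "body": {
  "rows": [
    [[0.267,-0.02,0,0,0,0,-1],[0.267,-0.02,0.1,0,0,0,-1],[0.267,-0.02,0.3,0,0,0,-1],[0.267,-0.02,0.4,0,0,0,-1],[0.267,-0.02,0.4,0,0,0,-1],[0.267,-0.02,0.4,0,0,0,-1]]
  ]
}}

```text
t: 5.87
eef_pos: [481.0, -63.5, 89.3]
tcp_rot: [3.141, -0.002, -3.061]
ft_force: [0.5, 0.3, -3.2]
opening: 0.355
grip_force: 30.0
```

```bash
python3 - <<'E'
from m import *
go((481.1,-63.3,56),yaw=np.pi+.08);print(state()['ft_force'])
E
```

```text
at [481.  -63.5  89.3] [ 3.141e+00 -2.000e-03 -3.061e+00]
(481.1, -63.3, 56) [-0.001  0.001  0.222] [ 0.0001 -0.0003  0.0001]
[ 0.48023818  0.3215323  -3.15238937]
```

Call:
{"method": "arm_command", "body": {
  "rows": [
    [[0,0,0.05,0,0,0,-1],[0,0,0.09,0,0,0,-1],[0,0,0.12,0,0,0,-1],[0,0,0.15,0,0,0,-1],[0,0,0.18,0,0,0,-1],[0,0,0.2,0,0,0,-1],[0,0,0.21,0,0,0,-1],[0,0,0.225,0,0,0,-1],[0,0,0.225,0,0,0,-1]]
  ]
}}

```text
t: 6.62
eef_pos: [480.7, -63.7, 56.1]
tcp_rot: [3.142, 0.0, -3.062]
ft_force: [2.1, -0.6, -5.8]
opening: 0.35
grip_force: 30.0
```

Call:
{"method": "arm_command", "body": {
  "rows": [
    [[0,0,0.008,0,0,0,-1],[0,0,0.015,0,0,0,-1],[0,0,0.015,0,0,0,-1]]
  ]
}}

```text
t: 6.87
eef_pos: [480.8, -63.7, 54.8]
tcp_rot: [-3.141, 0.001, -3.061]
ft_force: [-0.3, -0.1, 10.0]
opening: 0.35
grip_force: 30.0
```

Call:
{"method": "arm_command", "body": {
  "rows": [
    [[0,0,0.006,0,0,0,-1],[0,0,0.006,0,0,0,-1],[0,0,0,0,0,0,0.2],[0,0,0,0,0,0,0.2],[0,0,0,0,0,0,0.2],[0,0,0,0,0,0,0.2]]
  ]
}}

```text
t: 7.37
eef_pos: [480.4, -63.6, 54.0]
tcp_rot: [3.141, -0.0, -3.062]
ft_force: [-0.6, 0.2, -0.4]
opening: 0.566
grip_force: 0.0
```

Call:
{"method": "arm_command", "body": {
  "rows": [
    [[0,0,-0.2,0,0,0,0.2],[0,0,-0.4,0,0,0,0.2],[0,0,-0.6,0,0,0,0.2],[0,0,-0.6,0,0,0,0.2],[0,0,-0.6,0,0,0,0.2]]
  ]
}}

```text
t: 7.78
eef_pos: [480.9, -63.7, 145.1]
tcp_rot: [-3.141, 0.003, -3.061]
ft_force: [0.3, -0.0, 0.7]
opening: 0.599
grip_force: 0.0
```

```bash
python3 - <<'E'
from m import *
s,p,d=shot('side','s3.png');P=pts('side',d);blobs('side',p,P,20,100,(400,700,-250,130))
cv2.imwrite('pics/s3c.png',cv2.resize(p[150:310,180:400,::-1],None,fx=3,fy=3))
go((570,-85,145),(652.8,-100.9,140),yaw=np.pi-.146)
E
```

```text
side red 79 [342.5 226. ] [ 637.6 -169.    75.2] [31. 30. 10.]
side yellow 75 [330.4 209.9] [ 652.5 -105.1   74.9] [33. 30. 11.]
side green 49 [301.8 180.7] [668.5  33.5  74.6] [27. 30.  9.]
side blue 60 [268.9 231.9] [479.  -66.3  68.6] [25. 26. 10.]
side orange 721 [258.7 247.1] [429.6 -74.3  27.9] [141. 322.  15.]
side orange 33 [265.4 217. ] [527.8  16.6  28.7] [10. 59.  7.]
side orange 64 [289.1 235.5] [536.  -74.6  28.6] [ 14. 119.  11.]
at [480.4 -63.6 144. ] [-3.142  0.    -3.062]
(570, -85, 145) [-0.584 -0.19  -0.006] [-0.      0.0001  0.036 ]
(652.8, -100.9, 140) [-1.126 -0.34   0.027] [-0.      0.0001  0.036 ]
```

View pics/s3c.png

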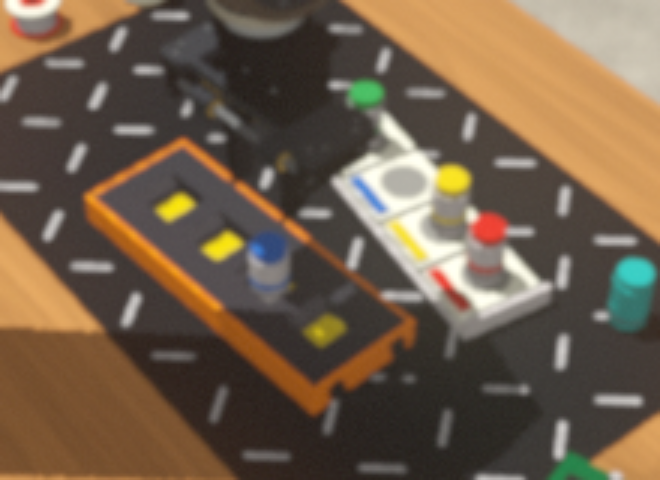

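The side view shows the blue lens upright in the third pocket at crop (268,260). Its cap is 6.3 mm below the rack caps (6 expected), so it is home. Next is yellow.

Call:
{"method": "arm_command", "body": {
  "rows": [
    [[-0.95,-0.29,0,0,0,0.036,0.2],[-0.95,-0.29,0,0,0,0.036,0.2],[-0.95,-0.29,0,0,0,0.036,0.2],[-0.95,-0.29,0,0,0,0.036,0.2],[-0.95,-0.29,0,0,0,0.036,0.2],[-0.95,-0.29,0,0,0,0.036,0.2]]
  ]
}}

```text
t: 8.33
eef_pos: [625.7, -95.6, 141.5]
tcp_rot: [3.141, -0.004, 2.995]
ft_force: [0.1, 0.7, -0.5]
opening: 0.6
grip_force: 0.0
```

```bash
python3 - <<'E'
from m import *
go((652.8,-100.9,140),(652.8,-100.9,61.5),yaw=np.pi-.146)
E
```

```text
at [625.7 -95.6 141.5] [ 3.141 -0.004  2.995]
(652.8, -100.9, 140) [-0.184 -0.009  0.009] [ 0.0001 -0.0006 -0.    ]
(652.8, -100.9, 61.5) [-0.186 -0.009  0.532] [ 0.0001 -0.0006 -0.    ]
```

Call:
{"method": "arm_command", "body": {
  "rows": [
    [[-0.184,-0.009,0,0,0,0,0.2],[-0.184,-0.009,0,0,0,0,0.2],[-0.184,-0.009,0.25,0,0,0,0.2],[-0.184,-0.009,0.45,0,0,0,0.2],[-0.184,-0.009,0.53,0,0,0,0.2],[-0.184,-0.009,0.53,0,0,0,0.2],[-0.184,-0.009,0.53,0,0,0,0.2]]
  ]
}}

```text
t: 8.92
eef_pos: [652.7, -100.8, 64.8]
tcp_rot: [3.141, -0.001, 2.995]
ft_force: [0.2, 0.1, 1.1]
opening: 0.597
grip_force: 0.0
```

Call:
{"method": "arm_command", "body": {
  "rows": [
    [[0,0,0,0,0,0,-1],[0,0,0,0,0,0,-1],[0,0,0,0,0,0,-1],[0,0,0,0,0,0,-1],[0,0,0,0,0,0,-1]]
  ]
}}

```text
t: 9.33
eef_pos: [653.5, -101.0, 65.6]
tcp_rot: [-3.142, 0.001, 2.995]
ft_force: [-1.0, 0.3, 4.1]
opening: 0.349
grip_force: 30.0
```

Call:
{"method": "arm_command", "body": {
  "rows": [
    [[0,0,-0.25,0,0,0,-1],[0,0,-0.5,0,0,0,-1],[0,0,-0.6,0,0,0,-1],[0,0,-0.6,0,0,0,-1],[0,0,-0.6,0,0,0,-1]]
  ]
}}

```text
t: 9.75
eef_pos: [653.1, -100.9, 155.1]
tcp_rot: [-3.142, 0.001, 2.995]
ft_force: [0.1, 1.2, -2.0]
opening: 0.349
grip_force: 30.0
```

```bash
python3 - <<'E'
from m import *
go((475.7,4.5,145),(475.7,4.5,90),yaw=np.pi+.08)
E
```

```text
at [ 653.1 -100.9  155.1] [-3.142e+00  1.000e-03  2.995e+00]
(475.7, 4.5, 145) [1.272 0.523 0.066] [-0.      0.0002 -0.036 ]
(475.7, 4.5, 90) [1.273 0.523 0.433] [-0.      0.0002 -0.036 ]
```

Call:
{"method": "arm_command", "body": {
  "rows": [
    [[0.9,0.37,0,0,0,-0.036,-1],[0.9,0.37,0,0,0,-0.036,-1],[0.9,0.37,0,0,0,-0.036,-1],[0.9,0.37,0,0,0,-0.036,-1],[0.9,0.37,0,0,0,-0.036,-1],[0.9,0.37,0,0,0,-0.036,-1]]
  ]
}}

```text
t: 10.25
eef_pos: [526.8, -25.8, 153.8]
tcp_rot: [3.141, -0.002, -3.061]
ft_force: [0.1, -0.0, -1.3]
opening: 0.346
grip_force: 30.0
```

```bash
python3 - <<'E'
from m import *
go((475.7,4.5,145),(475.7,4.5,92),yaw=np.pi+.08)
E
```

```text
at [526.8 -25.8 153.8] [ 3.141e+00 -2.000e-03 -3.061e+00]
(475.7, 4.5, 145) [0.323 0.229 0.059] [ 0.0001 -0.0003  0.0001]
(475.7, 4.5, 92) [0.323 0.229 0.413] [ 0.0001 -0.0003  0.0001]
```

Call:
{"method": "arm_command", "body": {
  "rows": [
    [[0.323,0.229,0,0,0,0,-1],[0.323,0.229,0,0,0,0,-1],[0.323,0.229,0.15,0,0,0,-1],[0.323,0.229,0.3,0,0,0,-1],[0.323,0.229,0.41,0,0,0,-1],[0.323,0.229,0.41,0,0,0,-1],[0.323,0.229,0.41,0,0,0,-1]]
  ]
}}

```text
t: 10.83
eef_pos: [476.9, 3.6, 92.2]
tcp_rot: [3.141, -0.002, -3.062]
ft_force: [0.3, -0.0, -0.7]
opening: 0.348
grip_force: 30.0
```

```bash
python3 - <<'E'
from m import *
go((475.7,4.5,59.5),yaw=np.pi+.08)
E
```

```text
at [476.9   3.6  92.2] [ 3.141e+00 -2.000e-03 -3.062e+00]
(475.7, 4.5, 59.5) [0.007 0.006 0.218] [ 0.0001 -0.0004 -0.0001]
```

Call:
{"method": "arm_command", "body": {
  "rows": [
    [[0.007,0.006,0.05,0,0,0,-1],[0.007,0.006,0.09,0,0,0,-1],[0.007,0.006,0.12,0,0,0,-1],[0.007,0.006,0.15,0,0,0,-1],[0.007,0.006,0.17,0,0,0,-1],[0.007,0.006,0.19,0,0,0,-1],[0.007,0.006,0.21,0,0,0,-1],[0.007,0.006,0.218,0,0,0,-1],[0.007,0.006,0.218,0,0,0,-1]]
  ]
}}

```text
t: 11.58
eef_pos: [475.8, 4.8, 60.5]
tcp_rot: [-3.142, 0.001, -3.061]
ft_force: [1.9, -0.5, -1.2]
opening: 0.35
grip_force: 30.0
```

Call:
{"method": "arm_command", "body": {
  "rows": [
    [[0,0,0.008,0,0,0,-1],[0,0,0.008,0,0,0,-1],[0,0,0.008,0,0,0,-1]]
  ]
}}

```text
t: 11.83
eef_pos: [475.8, 4.7, 59.5]
tcp_rot: [-3.141, 0.001, -3.062]
ft_force: [0.9, -0.9, 5.4]
opening: 0.35
grip_force: 30.0
```

Call:
{"method": "arm_command", "body": {
  "rows": [
    [[0,0,0.008,0,0,0,-1],[0,0,0.012,0,0,0,-1],[0,0,0.012,0,0,0,-1]]
  ]
}}

```text
t: 12.08
eef_pos: [476.1, 4.5, 59.1]
tcp_rot: [-3.141, 0.002, -3.061]
ft_force: [-3.7, -1.6, 29.9]
opening: 0.348
grip_force: 30.0
```

Call:
{"method": "arm_command", "body": {
  "rows": [
    [[0,0,-0.005,0,0,0,0.2],[0,0,-0.005,0,0,0,0.2],[0,0,-0.005,0,0,0,0.2],[0,0,-0.005,0,0,0,0.2],[0,0,-0.2,0,0,0,0.2],[0,0,-0.4,0,0,0,0.2],[0,0,-0.58,0,0,0,0.2],[0,0,-0.58,0,0,0,0.2],[0,0,-0.58,0,0,0,0.2]]
  ]
}}

```text
t: 12.83
eef_pos: [475.8, 4.8, 145.2]
tcp_rot: [-3.141, 0.002, -3.061]
ft_force: [0.5, 0.2, -0.7]
opening: 0.598
grip_force: 0.0
```

```bash
python3 - <<'E'
from m import *
for n in('side','scene'):
    s,p,d=shot(n,n+'4.png');P=pts(n,d);blobs(n,p,P,55,100,(400,700,-250,130))
go((668.4,35.5,145),yaw=np.pi-.146)
E
```

```text
side red 76 [342.7 226.1] [ 637.4 -169.6   75. ] [31. 27.  9.]
side yellow 82 [252. 218.] [474.4   2.   67.9] [29. 33. 12.]
side green 47 [301.7 180.6] [667.3  32.8  75.7] [25. 27.  8.]
side blue 67 [268.7 231.5] [478.8 -65.6  69.2] [24. 29. 10.]
scene red 110 [215.7 194.3] [ 644.8 -164.9   74.6] [33. 31. 12.]
scene yellow 84 [308.4 170.6] [483.9   4.8  68.2] [30. 28.  9.]
scene green 113 [296.9 220.4] [674.   36.4  74.5] [31. 29.  7.]
scene blue 85 [281.3 166.9] [488.3 -62.9  68.3] [34. 28. 13.]
at [475.1   4.9 143.7] [ 3.141e+00 -1.000e-03 -3.062e+00]
(668.4, 35.5, 145) [-1.301  0.101 -0.01 ] [ 0.     -0.0002  0.036 ]
```

Yellow is home too (cap z about 68). Next is green.

Call:
{"method": "arm_command", "body": {
  "rows": [
    [[-1,0.08,0,0,0,0.036,0.2],[-1,0.08,0,0,0,0.036,0.2],[-1,0.08,0,0,0,0.036,0.2],[-1,0.08,0,0,0,0.036,0.2],[-1,0.08,0,0,0,0.036,0.2],[-1,0.08,0,0,0,0.036,0.2]]
  ]
}}

```text
t: 13.43
eef_pos: [623.8, 29.0, 142.0]
tcp_rot: [-3.141, -0.003, 2.996]
ft_force: [-0.2, 0.1, 0.4]
opening: 0.601
grip_force: 0.0
```

```bash
python3 - <<'E'
from m import *
go((668.4,35.5,140),(668.4,35.5,61),yaw=np.pi-.146)
E
```

```text
at [623.8  29.  142. ] [-3.141e+00 -3.000e-03  2.996e+00]
(668.4, 35.5, 140) [-0.288  0.086  0.012] [-0.     -0.0005  0.0001]
(668.4, 35.5, 61) [-0.29   0.086  0.539] [-0.     -0.0005  0.0001]
```

Call:
{"method": "arm_command", "body": {
  "rows": [
    [[-0.288,0.086,0,0,0,0,0.2],[-0.288,0.086,0,0,0,0,0.2],[-0.288,0.086,0.25,0,0,0,0.2],[-0.288,0.086,0.45,0,0,0,0.2],[-0.288,0.086,0.545,0,0,0,0.2],[-0.288,0.086,0.545,0,0,0,0.2],[-0.288,0.086,0.545,0,0,0,0.2]]
  ]
}}

```text
t: 14.02
eef_pos: [667.5, 35.0, 62.0]
tcp_rot: [-3.141, -0.003, 2.995]
ft_force: [-0.3, -0.1, 0.3]
opening: 0.603
grip_force: 0.0
```

Call:
{"method": "arm_command", "body": {
  "rows": [
    [[0,0,0,0,0,0,-1],[0,0,0,0,0,0,-1],[0,0,0,0,0,0,-1],[0,0,0,0,0,0,-1],[0,0,0,0,0,0,-1]]
  ]
}}

```text
t: 14.43
eef_pos: [669.0, 35.2, 63.6]
tcp_rot: [3.141, 0.001, 2.995]
ft_force: [-0.6, 0.8, 3.8]
opening: 0.347
grip_force: 30.0
```

Call:
{"method": "arm_command", "body": {
  "rows": [
    [[0,0,-0.25,0,0,0,-1],[0,0,-0.5,0,0,0,-1],[0,0,-0.6,0,0,0,-1],[0,0,-0.6,0,0,0,-1],[0,0,-0.6,0,0,0,-1]]
  ]
}}

```text
t: 14.85
eef_pos: [668.6, 35.2, 153.0]
tcp_rot: [3.141, 0.001, 2.995]
ft_force: [-0.0, 1.0, -2.5]
opening: 0.35
grip_force: 30.0
```

```bash
python3 - <<'E'
from m import *
go((486.5,-131.1,145),yaw=np.pi+.08)
E
```

```text
at [668.6  35.2 153. ] [3.141e+00 1.000e-03 2.995e+00]
(486.5, -131.1, 145) [ 1.04  -1.274  0.052] [ 0.      0.0002 -0.036 ]
```

Call:
{"method": "arm_command", "body": {
  "rows": [
    [[0.8,-0.98,0,0,0,-0.036,-1],[0.8,-0.98,0,0,0,-0.036,-1],[0.8,-0.98,0,0,0,-0.036,-1],[0.8,-0.98,0,0,0,-0.036,-1],[0.8,-0.98,0,0,0,-0.036,-1],[0.8,-0.98,0,0,0,-0.036,-1],[0.8,-0.98,0,0,0,-0.036,-1]]
  ]
}}

```text
t: 15.43
eef_pos: [527.5, -93.4, 151.5]
tcp_rot: [3.141, -0.002, -3.064]
ft_force: [-0.2, -0.3, -1.9]
opening: 0.352
grip_force: 30.0
```

```bash
python3 - <<'E'
from m import *
go((486.5,-131.1,145),(486.5,-131.1,90),yaw=np.pi+.08)
E
```

```text
at [527.5 -93.4 151.5] [ 3.141e+00 -2.000e-03 -3.064e+00]
(486.5, -131.1, 145) [ 0.292 -0.23   0.044] [ 0.0002 -0.0003 -0.0003]
(486.5, -131.1, 90) [ 0.291 -0.23   0.41 ] [ 0.0002 -0.0003 -0.0003]
```

Call:
{"method": "arm_command", "body": {
  "rows": [
    [[0.292,-0.23,0,0,0,0,-1],[0.292,-0.23,0,0,0,0,-1],[0.292,-0.23,0.15,0,0,0,-1],[0.292,-0.23,0.3,0,0,0,-1],[0.292,-0.23,0.41,0,0,0,-1],[0.292,-0.23,0.41,0,0,0,-1],[0.292,-0.23,0.41,0,0,0,-1]]
  ]
}}

```text
t: 16.02
eef_pos: [487.8, -129.9, 90.2]
tcp_rot: [3.14, -0.002, -3.061]
ft_force: [0.6, -1.0, -0.7]
opening: 0.346
grip_force: 30.0
```

```bash
python3 - <<'E'
from m import *
go((486.5,-131.1,57.5),yaw=np.pi+.08)
E
```

```text
at [ 487.8 -129.9   90.2] [ 3.140e+00 -2.000e-03 -3.061e+00]
(486.5, -131.1, 57.5) [ 0.009 -0.008  0.218] [ 0.0002 -0.0004  0.0002]
```

Call:
{"method": "arm_command", "body": {
  "rows": [
    [[0.009,-0.008,0.05,0,0,0,-1],[0.009,-0.008,0.09,0,0,0,-1],[0.009,-0.008,0.12,0,0,0,-1],[0.009,-0.008,0.15,0,0,0,-1],[0.009,-0.008,0.17,0,0,0,-1],[0.009,-0.008,0.19,0,0,0,-1],[0.009,-0.008,0.21,0,0,0,-1],[0.009,-0.008,0.22,0,0,0,-1],[0.009,-0.008,0.22,0,0,0,-1]]
  ]
}}

```text
t: 16.77
eef_pos: [486.6, -131.9, 58.1]
tcp_rot: [3.142, 0.0, -3.062]
ft_force: [1.6, 0.5, -3.0]
opening: 0.347
grip_force: 30.0
```

Call:
{"method": "arm_command", "body": {
  "rows": [
    [[0,0,0.008,0,0,0,-1],[0,0,0.008,0,0,0,-1],[0,0,0.008,0,0,0,-1]]
  ]
}}

```text
t: 17.02
eef_pos: [486.7, -131.9, 57.6]
tcp_rot: [-3.141, 0.001, -3.062]
ft_force: [-0.2, 1.8, 7.3]
opening: 0.352
grip_force: 30.0
```

Call:
{"method": "arm_command", "body": {
  "rows": [
    [[0,0,0.006,0,0,0,-1],[0,0,0.01,0,0,0,-1],[0,0,0.01,0,0,0,-1]]
  ]
}}

```text
t: 17.27
eef_pos: [486.8, -131.8, 57.4]
tcp_rot: [-3.141, 0.002, -3.061]
ft_force: [-4.1, 4.8, 28.9]
opening: 0.349
grip_force: 30.0
```

Call:
{"method": "arm_command", "body": {
  "rows": [
    [[0,0,-0.005,0,0,0,0.2],[0,0,-0.005,0,0,0,0.2],[0,0,-0.005,0,0,0,0.2],[0,0,-0.005,0,0,0,0.2],[0,0,-0.2,0,0,0,0.2],[0,0,-0.4,0,0,0,0.2],[0,0,-0.58,0,0,0,0.2],[0,0,-0.58,0,0,0,0.2],[0,0,-0.58,0,0,0,0.2]]
  ]
}}

```text
t: 18.02
eef_pos: [486.8, -132.1, 143.4]
tcp_rot: [-3.141, 0.002, -3.062]
ft_force: [-0.3, -0.5, -0.1]
opening: 0.602
grip_force: 0.0
```

```bash
python3 - <<'E'
from m import *
for n in('side',):
    s,p,d=shot(n,n+'5.png');P=pts(n,d);blobs(n,p,P,55,100,(400,700,-250,130))
go((638,-164.1,145),yaw=np.pi-.146)
E
```

```text
side red 76 [342.7 226.1] [ 637.7 -169.6   74.9] [31. 30. 10.]
side yellow 84 [252.1 217.9] [475.3   1.7  68.5] [30. 34. 11.]
side blue 82 [269.  231.6] [479.5 -66.5  68.8] [27. 31.  9.]
at [ 486.3 -131.9  142.3] [-3.142  0.    -3.062]
(638, -164.1, 145) [-0.991 -0.295 -0.018] [-0.     0.     0.036]
```

Green is pressed home (stiff at 29 N); its cap is hidden from the side camera here, so I'll check it later. Last is red.

Call:
{"method": "arm_command", "body": {
  "rows": [
    [[-0.99,-0.295,0,0,0,0.036,0.2],[-0.99,-0.295,0,0,0,0.036,0.2],[-0.99,-0.295,0,0,0,0.036,0.2],[-0.99,-0.295,0,0,0,0.036,0.2],[-0.99,-0.295,0,0,0,0.036,0.2],[-0.99,-0.295,0,0,0,0.036,0.2],[-0.99,-0.295,0,0,0,0.036,0.2]]
  ]
}}

```text
t: 18.65
eef_pos: [636.8, -163.8, 140.6]
tcp_rot: [3.141, -0.003, 2.995]
ft_force: [0.2, 0.8, 0.0]
opening: 0.599
grip_force: 0.0
```

```bash
python3 - <<'E'
from m import *
s,p,d=shot('wrist','w6.png');P=pts('wrist',d,s);blobs('wrist',p,P,55,100)
go((638,-164.1,61.5),yaw=np.pi-.146)
E
```

```text
wrist red 1741 [281.  226.3] [ 637.6 -166.2   75.1] [31. 30. 10.]
at [ 636.7 -163.8  141.2] [ 3.141e+00 -3.000e-03  2.995e+00]
(638, -164.1, 61.5) [-0.01  -0.001  0.532] [ 0.0001 -0.0004 -0.    ]
```

Call:
{"method": "arm_command", "body": {
  "rows": [
    [[-0.008,-0.01,0.25,0,0,0,0.2],[-0.008,-0.01,0.45,0,0,0,0.2],[-0.008,-0.01,0.535,0,0,0,0.2],[-0.008,-0.01,0.535,0,0,0,0.2],[-0.008,-0.01,0.535,0,0,0,0.2]]
  ]
}}

```text
t: 19.12
eef_pos: [638.7, -165.8, 62.6]
tcp_rot: [3.141, -0.001, 2.995]
ft_force: [-0.2, 0.1, -0.2]
opening: 0.6
grip_force: 0.0
```

Call:
{"method": "arm_command", "body": {
  "rows": [
    [[0,0,0,0,0,0,-1],[0,0,0,0,0,0,-1],[0,0,0,0,0,0,-1],[0,0,0,0,0,0,-1],[0,0,0,0,0,0,-1]]
  ]
}}

```text
t: 19.53
eef_pos: [639.3, -165.9, 63.2]
tcp_rot: [-3.141, 0.001, 2.995]
ft_force: [-0.4, 0.1, 4.0]
opening: 0.351
grip_force: 30.0
```

Call:
{"method": "arm_command", "body": {
  "rows": [
    [[0,0,-0.25,0,0,0,-1],[0,0,-0.5,0,0,0,-1],[0,0,-0.6,0,0,0,-1],[0,0,-0.6,0,0,0,-1],[0,0,-0.6,0,0,0,-1]]
  ]
}}

```text
t: 19.95
eef_pos: [638.9, -165.8, 152.7]
tcp_rot: [-3.141, 0.001, 2.996]
ft_force: [0.7, 0.3, -1.7]
opening: 0.351
grip_force: 30.0
```

```bash
python3 - <<'E'
from m import *
go((470.2,72.3,145),yaw=np.pi+.08)
E
```

```text
at [ 638.9 -165.8  152.7] [-3.141e+00  1.000e-03  2.996e+00]
(470.2, 72.3, 145) [1.344 1.407 0.05 ] [-0.      0.0002 -0.036 ]
```

Call:
{"method": "arm_command", "body": {
  "rows": [
    [[0.95,1,0,0,0,-0.036,-1],[0.95,1,0,0,0,-0.036,-1],[0.95,1,0,0,0,-0.036,-1],[0.95,1,0,0,0,-0.036,-1],[0.95,1,0,0,0,-0.036,-1],[0.95,1,0,0,0,-0.036,-1],[0.95,1,0,0,0,-0.036,-1]]
  ]
}}

```text
t: 20.53
eef_pos: [518.4, 4.8, 151.2]
tcp_rot: [3.141, -0.002, -3.059]
ft_force: [1.0, -0.3, -0.9]
opening: 0.348
grip_force: 30.0
```

```bash
python3 - <<'E'
from m import *
go((470.7,72.3,145),(470.7,72.3,90),yaw=np.pi+.08)
E
```

```text
at [518.4   4.8 151.2] [ 3.141e+00 -2.000e-03 -3.059e+00]
(470.7, 72.3, 145) [0.279 0.474 0.042] [ 0.0001 -0.0004  0.0004]
(470.7, 72.3, 90) [0.279 0.474 0.409] [ 0.0001 -0.0004  0.0004]
```

Call:
{"method": "arm_command", "body": {
  "rows": [
    [[0.279,0.474,0,0,0,0,-1],[0.279,0.474,0,0,0,0,-1],[0.279,0.474,0.05,0,0,0,-1],[0.279,0.474,0.25,0,0,0,-1],[0.279,0.474,0.41,0,0,0,-1],[0.279,0.474,0.41,0,0,0,-1],[0.279,0.474,0.41,0,0,0,-1]]
  ]
}}

```text
t: 21.12
eef_pos: [472.3, 70.3, 89.7]
tcp_rot: [3.141, -0.003, -3.062]
ft_force: [-0.0, -0.5, -1.5]
opening: 0.351
grip_force: 30.0
```

```bash
python3 - <<'E'
from m import *
go((470.7,72.3,57.2),yaw=np.pi+.08)
E
```

```text
at [472.3  70.3  89.7] [ 3.141e+00 -3.000e-03 -3.062e+00]
(470.7, 72.3, 57.2) [0.009 0.014 0.216] [ 0.     -0.0005 -0.0001]
```

Call:
{"method": "arm_command", "body": {
  "rows": [
    [[0.009,0.012,0.05,0,0,0,-1],[0.009,0.012,0.09,0,0,0,-1],[0.009,0.012,0.12,0,0,0,-1],[0.009,0.012,0.15,0,0,0,-1],[0.009,0.012,0.17,0,0,0,-1],[0.009,0.012,0.19,0,0,0,-1],[0.009,0.012,0.21,0,0,0,-1],[0.009,0.012,0.22,0,0,0,-1],[0.009,0.012,0.22,0,0,0,-1]]
  ]
}}

```text
t: 21.87
eef_pos: [471.2, 72.5, 57.7]
tcp_rot: [3.142, 0.001, -3.062]
ft_force: [1.4, -0.2, -3.2]
opening: 0.348
grip_force: 30.0
```

Call:
{"method": "arm_command", "body": {
  "rows": [
    [[0,0,0.008,0,0,0,-1],[0,0,0.008,0,0,0,-1],[0,0,0.008,0,0,0,-1]]
  ]
}}

```text
t: 22.12
eef_pos: [471.3, 72.5, 57.1]
tcp_rot: [-3.142, 0.001, -3.062]
ft_force: [0.3, -1.7, 8.6]
opening: 0.35
grip_force: 30.0
```

Call:
{"method": "arm_command", "body": {
  "rows": [
    [[0,0,0.006,0,0,0,-1],[0,0,0.01,0,0,0,-1],[0,0,0.01,0,0,0,-1]]
  ]
}}

```text
t: 22.37
eef_pos: [471.5, 72.4, 56.9]
tcp_rot: [-3.141, 0.002, -3.062]
ft_force: [-4.5, -2.7, 29.7]
opening: 0.35
grip_force: 30.0
```

Call:
{"method": "arm_command", "body": {
  "rows": [
    [[0,0,-0.005,0,0,0,0.2],[0,0,-0.005,0,0,0,0.2],[0,0,-0.005,0,0,0,0.2],[0,0,-0.005,0,0,0,0.2],[0,0,-0.2,0,0,0,0.2],[0,0,-0.4,0,0,0,0.2],[0,0,-0.6,0,0,0,0.2],[0,0,-0.9,0,0,0,0.2],[0,0,-1,0,0,0,0.2],[0,0,-1,0,0,0,0.2]]
  ]
}}

```text
t: 23.2
eef_pos: [472.2, 72.7, 208.7]
tcp_rot: [-3.141, 0.006, -3.061]
ft_force: [0.7, -0.3, 0.5]
opening: 0.601
grip_force: 0.0
```

Call:
{"method": "arm_command", "body": {
  "rows": [
    [[0,1,-0.5,0,0,0,0.2],[0,1,-0.5,0,0,0,0.2],[0,1,-0.5,0,0,0,0.2],[0,1,-0.5,0,0,0,0.2],[0,1,-0.5,0,0,0,0.2],[0,1,-0.5,0,0,0,0.2]]
  ]
}}

```text
t: 23.7
eef_pos: [458.5, 223.6, 279.6]
tcp_rot: [3.142, -0.0, -3.058]
ft_force: [-0.4, -0.2, -0.2]
opening: 0.6
grip_force: 0.0
```

```bash
python3 - <<'E'
from m import *
for n in('side','scene'):
    s,p,d=shot(n,n+'7.png');P=pts(n,d);blobs(n,p,P,55,100,(400,700,-250,130))
E
```

```text
side red 73 [236.2 205. ] [469.4  66.9  68.4] [29. 31. 12.]
side yellow 87 [252. 218.] [474.7   1.3  68.1] [30. 33. 11.]
side green 81 [287.1 246. ] [ 486.2 -133.3   69.2] [30. 29.  9.]
side blue 63 [269.2 232. ] [478.  -67.5  68.6] [30. 29. 10.]
scene red 88 [335.8 173.9] [477.5  71.8  68.5] [33. 27.  8.]
scene yellow 88 [308.3 170.5] [483.4   5.3  68.3] [33. 30. 11.]
scene green 71 [255.1 163.1] [ 492.6 -131.    68.9] [31. 27.  9.]
scene blue 86 [281.3 166.9] [487.6 -63.5  68.4] [32. 29.  9.]
```

View pics/scene7.png

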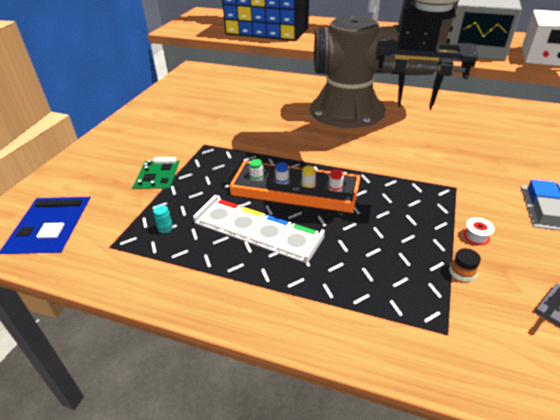

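View pics/side7.png

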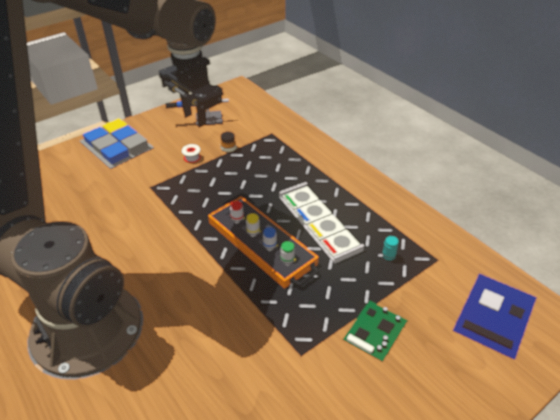

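Both views show all four lenses upright in the case. In the side view red is at (236,205), yellow (252,218), blue (269,232) and green (287,246), with all caps at z 68–69. The bystanders haven't moved.

```bash
python3 -c "from cell import *; print(job_done())"
```

```text
the job is handed in; nothing more can be done
None
```

All four lenses are upright and fully home in the case in reverse order (left to right: red, yellow, blue, green), and the job was handed in at about 24 s with the robot clear of everything.

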